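# Zero a router lift on its bottom stop and click the cutter up

## Robot

A 7-joint arm with a two-finger parallel gripper is mounted at the origin on the work surface. World frame = base frame: x ahead of the robot, y to its left, z up, the work surface at z = 0. Lengths are in m, angles in rad, forces in N, time in s.
With the tool pointing down it reaches from about 0.4 to 0.9 m from the base axis. Payload 5.5 kg.
Tool frame: the origin (TCP) lies between the finger pads; the fingertips stand 14 mm ahead of it and the grasp point (between the pads) lies 5 mm behind it; x points along the fingers, z is the direction in which the jaws open and shut, and the axes are right-handed (so a half turn about x gives the same grasp; the last joint's range is limited). The gripper opens to 85 mm and grips with 20 to 120 N. Pads are 22 mm wide; open, the fingers measure 114 mm over their backs; the gripper's body (76 mm by 85 mm) begins 54 mm behind the grasp point. The pads swing forward as they close: fully open they stand 13 mm farther back than shut.
Start: joints at [1.381, 0.501, -0.427, 1.55, 0.221, 1.138, -0.21], TCP at [0.284, -0.584, 0.245] pointing down, gripper open.
Joint ranges: [-2.88, 2.88], [-0.31, 2.03], [-1.54, 1.56], [0.2, 2.42], [-1.41, 4.55], [0.19, 2.02], [-2.57, 2.57]. Speed limits (rad/s): [2.57, 2.57, 3.14, 3.14, 3.14, 3.14, 3.14].

## Interface

Orientations are given as a rotation vector (axis times angle).
In Python, from cell import bot, eyes gives the robot as it stands.
- The arm moves only by the tool play_rows, never from a script. Its argument "steps" is a list of rows, each a list of 3 entries, a list of its own where there are three numbers: the shift along the tool's x, y, z in mm, then the turn about the tool's x in degrees, then the finger opening in mm, from 0 to 85.4. In form: [[[x, y, z], yaw, grip], ...]. A call has 1 to 10 rows; each row is the pose to reach, as a shift and turn from the pose commanded when the call began, along the tool's axes at that moment; what a row does not reach only later rows make up. A row lasts 1/10 s, in which the tool goes at most 50 mm and 8.59 degrees, less where a joint would pass 70% of its speed; a pose out of reach is approached as far as the arm can. A call with a gripper value outside its range is refused whole. The fingers move at their own pace and stop on an object; "force" is the grip in N (left out, the last holds). Time passes only in rows, so rows that repeat a pose let the fingers close. It gives the time, the measured TCP pose, the force and the opening at its end, in the units of the state.
- bot.observe(): the state, without advancing time (a new reading comes with each control period).
- eyes.read_camera(name): name is "scene" or "top" or "wrist"; returns the picture (480x640x3 uint8, red, green, blue); there is no depth.
- eyes.calibration(name): a dict with "fx", "fy", "cx", "cy" (pixels), "view" (4x4, takes a point from world to camera coordinates). Camera axes: x right, y down, z forward; pixel columns grow to the right and rows downward; lengths in m; the calibration is good to about 2 mm. A picture is of the moment at which its call begins: read the wrist's pose just before it. calibration takes no time and is no camera call; for the wrist camera it gives the pose at the moment of the call.
- bot.sign_off(): hands the job in, once; it reports no verdict.
The state is a dict: "t": time; "joints": joint angles; "qd": joint speeds; "joint_torque": joint torques, N m; "eef_pos": TCP position; "tool_rot": TCP orientation; "wrist_force": force on the tool from outside, world axes, zero at the start; "moment": the same for the moment, N m; "finger_gap": finger opening in m.
Only numpy, scipy, OpenCV 4.12 (cv2) and the standard library are available. Lean on these libraries where they do the work, as an engineer would, in place of code of your own. Each camera call takes 0.05 s, during which the arm holds its last target.

## Task

Set the router lift in the bench and lock it: wind the black dial knob gently clockwise until you feel it come up against its bottom stop, without forcing it so hard that the stop ring under it slips round, then turn it back exactly six clicks and swing the red clamp lever fully shut. Do not touch the cutter, and leave the other things on the bench where they lie.

Things in the scene. Friction and masses are not known exactly. Their poses are not given: they have to be found in the camera images.
- plate: Aluminium router lift plate, 230 (x) x 300 (y) x 8 mm, fixed to the bench; origin at the centre of its underside, on the bench; its x, y, z axes are the plate frame used below (z up). The dial, the lever and the cutter all sit on it.
- dial_grip (a point): On the dial knob's upright axis, 48 mm above the bench, at (-35, 90) mm in the plate frame; turns with the knob, x along its finger bar towards the orange pointer line. Bar 42 x 14 mm, 26 to 64 mm above the bench, on a round skirt 44 mm wide, 18 to 26 mm. 20 clicks a turn (18 degrees): each resists with about 0.1 N m for half its angle, then drops into the next notch. Clockwise lowers the cutter.
- ring_mark (a point): Point on the rim of the flat graduated steel stop ring under the knob (60 mm in diameter, top 16 mm above the bench). The ring carries the hidden bottom stop, which lies on a notch; the knob starts about 3 to 6 clicks above it. The ring is held by friction only: a torque over 0.35 N m at the stop drags it round and the setting is lost.
- cutter_tip (a point): Top centre of the steel-and-red round-over cutter, 30 mm in diameter, at (35, 12) mm in the plate frame. With the dial on its bottom stop it is 29 mm above the bench (z in the plate frame); each click back (anticlockwise) raises it 0.25 mm.
- lock (a joint): Red clamp lever, an arm 14 mm thick and 86 mm long on an upright pivot: 0 = open (arm 0.2 rad clockwise from the plate's +x), 1.35 rad = fully shut on its own end stop (arm about along the plate's -y). It shuts clockwise seen from above, against about 0.22 N m of friction, and stays where it is left. It starts at 0 to 0.2.
- lock_pivot (a point): Point fixed to the plate on the lever's upright pivot axis, at (-30, -75) mm in the plate frame, 34 mm above the bench. Round hub here: 34 mm in diameter up to 20 mm above the bench, 26 mm up to 46 mm.
- lock_end (a point): Centre of the lever's arm near its free end, 75 mm from the pivot, 50 mm above the bench; x of this point runs along the arm, outwards. The arm slopes up to here from 38 mm above the bench at 30 mm from the pivot.
- spanner: Steel collet spanner 170 mm long lying flat on the bench to the left (+y) of the plate; a bystander.
- plug: Orange and grey industrial plug connector standing on the bench, 58 mm in diameter, 105 mm tall, beyond the plate; a bystander.
- offcut: Wooden offcut 160 x 70 x 18 mm lying on the bench to the right (-y) of the plate; a bystander.
- carton: Carton with a blue lower half, 110 x 80 x 50 mm, standing beyond the plate; a bystander.

How it is judged:
By the outcome, as a careful person would: the job done as asked, in the order asked, and still so for the second after the job is handed in, with the robot touching nothing.
It also fails if it takes over 72 s, if anything falls off the work surface, if the arm or the gripper's body presses on something with over 40 N, if the wrist force passes 120 N, or if a joint passes its speed limit or range.

## Working session

There is one attempt and no reset: what is moved stays moved. The work goes in short steps, Python scripts to look and compute and a tool call to move; the robot and the scene stay as the last step left them, time stands still between calls to the robot, and variables do not carry over. Pictures are saved under pics/ and viewed, and the job is handed in when it is done.

Besides the shell and the picture viewer there is one more tool, called as name([rows], argument=value, ...), one row to a line, values as JSON. play_rows: Moves the arm, as the interface text tells. Its arguments: {"type":"object","properties":{"steps":{"type":"array","items":{"type":"array"}},"force":{"type":"number"}},"required":["steps"]}

```bash
mkdir -p pics; ls; python3 - <<'E'
from cell import bot, eyes
import cv2, numpy as np
print(bot.observe())
for n in ["scene","top","wrist"]:
    c=eyes.calibration(n); print(n,{k:(np.round(v,4).tolist()) for k,v in c.items()})
    cv2.imwrite(f"pics/{n}0.png",eyes.read_camera(n)[:,:,::-1])
E
```

```text
pics
{'t': 0.0, 'joints': array([ 1.38120127,  0.50186214, -0.42681932,  1.55143842,  0.2207911 ,
        1.13831228, -0.21027262]), 'qd': array([ 0.00013208,  0.00033886, -0.00123825, -0.00018037, -0.00180816,
        0.00176261, -0.0005787 ]), 'joint_torque': array([-5.80134165e-04, -5.69519556e+01, -5.81671223e+00, -2.80938488e+01,
        1.05592667e-02,  1.18820620e-02,  1.53953727e-05]), 'eef_pos': array([ 0.28404756, -0.58390997,  0.24425767]), 'tool_rot': array([ 0.87058281,  1.39170706, -0.8687538 ]), 'wrist_force': array([-0.47901512,  0.94236045, -0.08066231]), 'moment': array([-0.04424519, -0.02885589, -0.00358555]), 'finger_gap': 0.08505728949980118}
scene {'fx': 504.4516, 'fy': 504.4516, 'cx': 324.2354, 'cy': 238.5432, 'view': [[0.8804, 0.4742, 0.0017, -0.5546], [0.35, -0.6474, -0.6771, -0.1705], [-0.32, 0.5967, -0.7359, 1.0933], [0.0, 0.0, 0.0, 1.0]]}
top {'fx': 435.2229, 'fy': 435.2229, 'cx': 321.8263, 'cy': 239.8746, 'view': [[0.0266, -0.9993, 0.0257, -0.0279], [-0.9843, -0.0307, -0.1736, 0.6389], [0.1742, -0.0207, -0.9845, 0.8136], [0.0, 0.0, 0.0, 1.0]]}
wrist {'fx': 334.3232, 'fy': 334.3232, 'cx': 318.5403, 'cy': 237.6052, 'view': [[0.4382, -0.8989, -0.0016, -0.6495], [-0.8664, -0.4228, 0.2657, -0.034], [-0.2395, -0.115, -0.9641, 0.3777], [0.0, 0.0, 0.0, 1.0]]}
```

View pics/scene0.png

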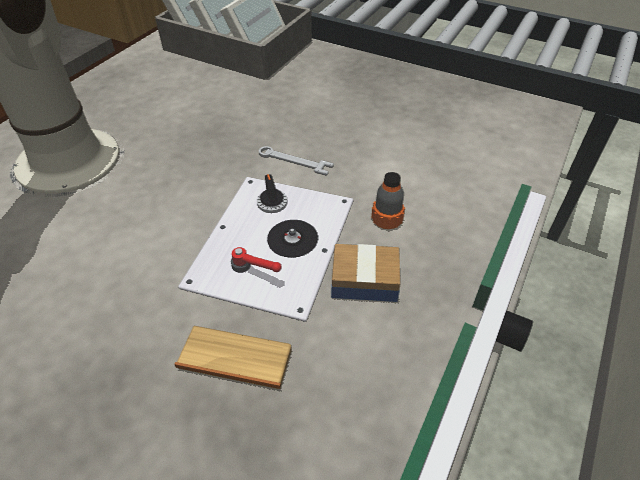

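View pics/top0.png

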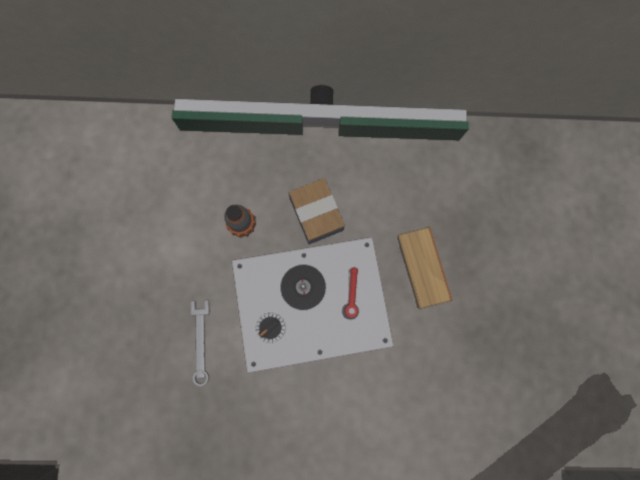

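The top view shows the plate with corners near (233,261), (373,239), (391,348) and (248,370). The dial is at (270,327) with its pointer towards the lower left, and the lever hub is at (351,311). I'll zoom in next.

```bash
cat > h.py <<'E'
import numpy as np, cv2
from cell import bot, eyes
from scipy.spatial.transform import Rotation as R
def proj(c,P):
    P=np.atleast_2d(P); V=np.array(c["view"]); q=P@V[:3,:3].T+V[:3,3]
    return np.c_[c["fx"]*q[:,0]/q[:,2]+c["cx"], c["fy"]*q[:,1]/q[:,2]+c["cy"]]
def back(c,px,z):
    px=np.atleast_2d(np.array(px,float)); V=np.array(c["view"]); 
    d=np.c_[(px[:,0]-c["cx"])/c["fx"],(px[:,1]-c["cy"])/c["fy"],np.ones(len(px))]@V[:3,:3]
    o=-V[:3,:3].T@V[:3,3]
    return o+d*((z-o[2])/d[:,2])[:,None]
E
python3 - <<'E'
import cv2
a=cv2.imread("pics/top0.png")[225:385,220:400]
cv2.imwrite("pics/topz.png",cv2.resize(a,None,fx=4.4,fy=3.7,interpolation=cv2.INTER_CUBIC) if 0 else cv2.resize(a,None,fx=3.7,fy=3.7,interpolation=cv2.INTER_CUBIC))
a=cv2.imread("pics/scene0.png")[160:330,170:370]
cv2.imwrite("pics/scenez.png",cv2.resize(a,None,fx=3.5,fy=3.5,interpolation=cv2.INTER_CUBIC))
E
```

```text
(no output)
```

View pics/topz.png

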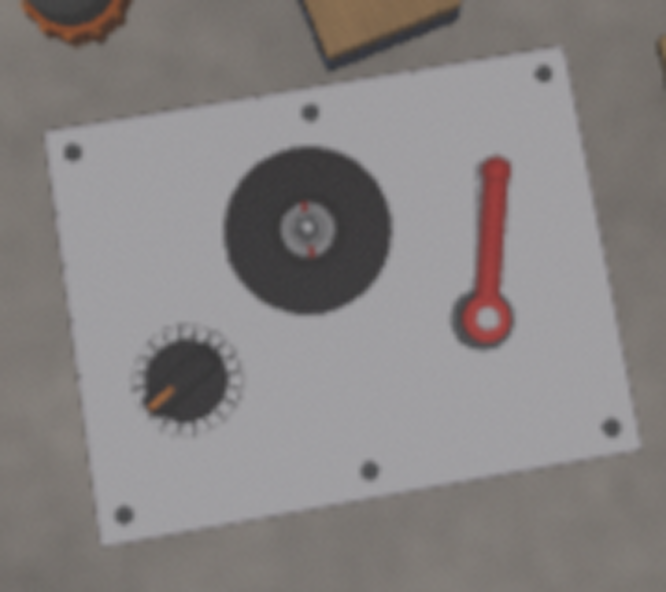

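View pics/scenez.png

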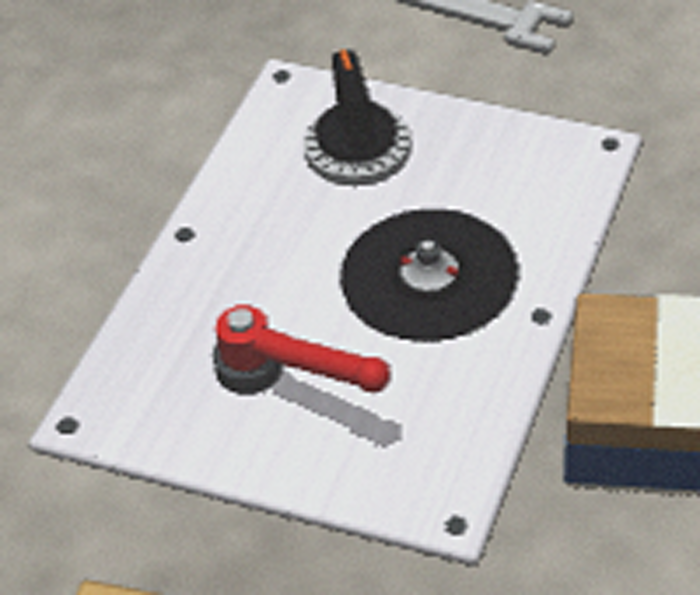

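```bash
cat > fit.py <<'E'
from h import *
from scipy.optimize import least_squares
off=np.array([220,225])
T=np.array([(45,131),(563,47),(640,447),(103,545)])/3.7+off
Sx=np.array([(641,134),(477,564),(30,447),(270,58)])/3.5+np.array([170,160])
C=np.array([(.115,.15),(.115,-.15),(-.115,-.15),(-.115,.15)])
ct=eyes.calibration("top"); cs=eyes.calibration("scene")
def W(p,pts):
    pts=np.atleast_2d(pts); c,s=np.cos(p[2]),np.sin(p[2])
    return np.c_[p[0]+c*pts[:,0]-s*pts[:,1],p[1]+s*pts[:,0]+c*pts[:,1],pts[:,2]]
P=np.c_[C,np.full(4,.008)]
for nm,f in [("top",lambda p:(proj(ct,W(p,P))-T).ravel()),("scene",lambda p:(proj(cs,W(p,P))-Sx).ravel()),("both",lambda p:np.r_[(proj(ct,W(p,P))-T).ravel(),(proj(cs,W(p,P))-Sx).ravel()])]:
    r=least_squares(f,[.5,0,.1]); print(nm,r.x,np.round(r.fun,1))
p=r.x
for n,q in dict(dial=(-.035,.09,.064),cutter=(.035,.012,.03),piv=(-.03,-.075,.046)).items():
    print(n,W(p,q),(proj(ct,W(p,q))-off)*3.7,(proj(cs,W(p,q))-[170,160])*3.5)
g=back(ct,np.array([(150,408),(174,390)])/3.7+off,.064);print("ptr",g,np.degrees(np.arctan2(*(g[0]-g[1])[1::-1])), np.degrees(np.arctan2(*(g[0]-W(p,(-.035,.09,.064))[0])[1::-1])))
g=back(ct,np.array([(496,170)])/3.7+off,.05);d=g[0]-W(p,(-.03,-.075,.046))[0];print("lever end",g,np.degrees(np.arctan2(d[1],d[0])),np.linalg.norm(d[:2]))
s=bot.observe();print(R.from_rotvec(s["tool_rot"]).as_matrix().round(3))
E
python3 fit.py
```

```text
top [0.51613242 0.0068133  0.19672725] [-0.6 -0.4  0.4 -1.   0.9  0.7 -0.7  0.6]
scene [0.51937407 0.00676401 0.20082505] [ 1.   0.1  0.8 -0.1 -1.2 -0.2 -0.6 -0.2]
both [0.51780039 0.00701732 0.19934195] [-0.7 -1.   0.1 -2.   1.  -0.4 -0.6 -0.1  0.4 -0.1 -0.2 -0.6 -1.9 -0.8
 -1.  -0.5]
dial [[0.4656713  0.08830421 0.064     ]] [[178.70018444 378.52818037]] [[349.00314456  74.13026123]]
cutter [[0.549731   0.02571054 0.03      ]] [[306.87992772 223.14019356]] [[426.61131658 245.72026457]]
piv [[ 0.50324631 -0.07243819  0.046     ]] [[487.74440776 313.78814909]] [[238.73669981 319.05224386]]
ptr [[0.45046001 0.10228578 0.064     ]
 [0.45982332 0.09043843 0.064     ]] 128.32037668952478 137.41210545180695
lever end [[ 0.5797316 -0.0753974  0.05     ]] -2.2156608590985205 0.0765425132748916
[[-0.001  0.899  0.437]
 [ 0.001  0.437 -0.899]
 [-1.     0.    -0.002]]
```

play_rows([
  [[30, 229, -263], 0, 60],
  [[30, 229, -263], 0, 60],
  [[30, 229, -263], 0, 60],
  [[30, 229, -263], 0, 60],
  [[30, 229, -263], 0, 60],
  [[30, 229, -263], 0, 60],
  [[30, 229, -263], 0, 60],
  [[30, 229, -263], 0, 60],
], force=20)

```text
t: 0.95
eef_pos: [0.3766, -0.2407, 0.215]
tool_rot: [0.863, 1.395, -0.861]
wrist_force: [0.0, -0.5, 0.3]
finger_gap: 0.0602
```

```bash
cat > st.py <<'E'
from h import *
s=bot.observe(); M=R.from_rotvec(s["tool_rot"]).as_matrix()
print("t",round(s["t"],2),"j",s["joints"].round(2),"p",s["eef_pos"].round(4),"F",s["wrist_force"].round(2),"M",s["moment"].round(3),"gap",round(s["finger_gap"],4),"tz ang",round(np.degrees(np.arctan2(M[1,2],M[0,2])),2),"xz",M[:,0].round(3))
E
python3 st.py
```

```text
t 0.95 j [ 1.07  0.19 -0.62  2.06  0.13  0.93 -0.72] p [ 0.3766 -0.2407  0.215 ] F [ 0.03 -0.49  0.27] M [-0.014 -0.015 -0.036] gap 0.0602 tz ang -63.47 xz [-0.001  0.002 -1.   ]
```

play_rows([
  [[25, 226, -255], -80, 60],
  [[25, 226, -255], -80, 60],
  [[25, 226, -255], -80, 60],
  [[25, 226, -255], -80, 60],
  [[25, 226, -255], -80, 60],
  [[25, 226, -255], -80, 60],
  [[25, 226, -255], -80, 60],
  [[25, 226, -255], -80, 60],
  [[25, 226, -255], -80, 60],
  [[25, 226, -255], -80, 60],
])

```text
t: 1.95
eef_pos: [0.4669, 0.0807, 0.19]
tool_rot: [-0.223, 1.56, 0.224]
wrist_force: [-0.5, -0.5, -0.1]
finger_gap: 0.06
```

```bash
python3 st.py; python3 - <<'E'
from h import *
import pickle
c=eyes.calibration("wrist"); im=eyes.read_camera("wrist")
pickle.dump(c,open("w1.pkl","wb"))
cv2.imwrite("pics/w1.png",im[:,:,::-1])
print(proj(c,[[.4655,.0885,.064],[.55,.0255,.03],[.45,.102,.064]]))
E
```

```text
t 1.95 j [ 0.63  0.39 -1.01  2.02  0.41  0.95 -0.32] p [0.4669 0.0807 0.19  ] F [-0.47 -0.53 -0.08] M [-0.007 -0.032 -0.046] gap 0.06 tz ang 16.29 xz [-0.001  0.    -1.   ]
[[318.40820842 224.16578332]
 [385.63691981 303.04513238]
 [303.92476004 202.10164409]]
```

View pics/w1.png

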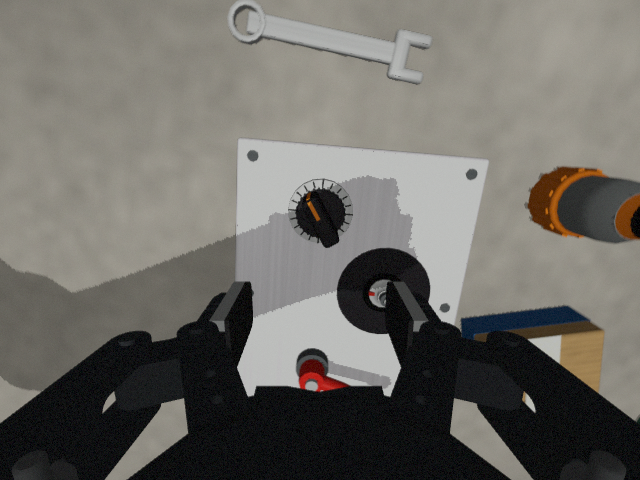

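```bash
python3 - <<'E'
import cv2
from h import *
import pickle
im=eyes.read_camera("wrist")[:,:,::-1]; pickle.dump(eyes.calibration("wrist"),open("w2.pkl","wb"))
cv2.imwrite("pics/w2z.png",cv2.resize(np.ascontiguousarray(im[160:270,260:380]),None,fx=5,fy=5,interpolation=cv2.INTER_CUBIC))
E
python3 st.py
```

```text
t 2.05 j [ 0.63  0.39 -1.01  2.02  0.41  0.95 -0.32] p [0.467  0.0801 0.19  ] F [-0.29 -0.09  0.29] M [ 0.002 -0.03  -0.055] gap 0.0602 tz ang 15.95 xz [-0.001  0.    -1.   ]
```

View pics/w2z.png

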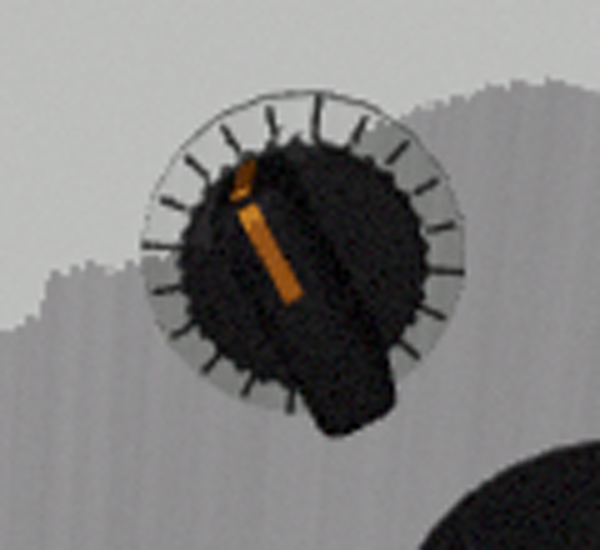

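```bash
python3 - <<'E'
from h import *
import pickle
c=pickle.load(open("w2.pkl","rb"))
f=lambda a:np.array(a)/5+[260,160]
print("ring ctr",back(c,f([(304,252)]),.016))
g=back(c,f([(245,208),(293,303)]),.064); d=g[0]-g[1]
print(g,np.degrees(np.arctan2(d[1],d[0])))
# bar edge right: top corner (300,170)->(388,350)
g=back(c,f([(300,170),(395,360)]),.064); d=g[0]-g[1]
print(np.degrees(np.arctan2(d[1],d[0])))
g=back(c,f([(318,100)]),.016)[0]-back(c,f([(304,252)]),.016)[0]; print("ring0 tick",np.degrees(np.arctan2(g[1],g[0])),np.linalg.norm(g))
E
```

```text
ring ctr [[0.46714661 0.09024057 0.016     ]]
[[0.45379187 0.10297214 0.064     ]
 [0.46494535 0.09070767 0.064     ]] 132.2838048624262
132.5822908728042
ring0 tick 100.90483984107568 0.027679399645511114
```

play_rows([
  [[45, 9, 2], -8.5, 45],
  [[90, 9, 2], -17, 45],
  [[100, 9, 2], -26.3, 45],
  [[100, 9, 2], -26.3, 45],
  [[115, 9, 2], -26.3, 45],
  [[130, 9, 2], -26.3, 45],
  [[140, 9, 2], -26.3, 45],
  [[140, 9, 2], -26.3, 45],
  [[140, 9, 2], -26.3, 45],
])

```text
t: 2.95
eef_pos: [0.4669, 0.0896, 0.051]
tool_rot: [-0.576, 1.492, 0.575]
wrist_force: [0.1, -0.0, 0.3]
finger_gap: 0.045
```

```bash
python3 st.py; python3 - <<'E'
from h import *
im=eyes.read_camera("scene")[:,:,::-1]
cv2.imwrite("pics/s2.png",cv2.resize(np.ascontiguousarray(im[100:300,150:390]),None,fx=3,fy=3,interpolation=cv2.INTER_CUBIC))
cv2.imwrite("pics/w3.png",eyes.read_camera("wrist")[:,:,::-1])
E
```

```text
t 2.95 j [ 0.47  0.66 -0.89  2.1   0.77  0.75 -0.18] p [0.4669 0.0896 0.051 ] F [ 0.14 -0.05  0.27] M [-0.039 -0.018 -0.053] gap 0.045 tz ang 42.16 xz [ 0.001 -0.    -1.   ]
```

View pics/s2.png

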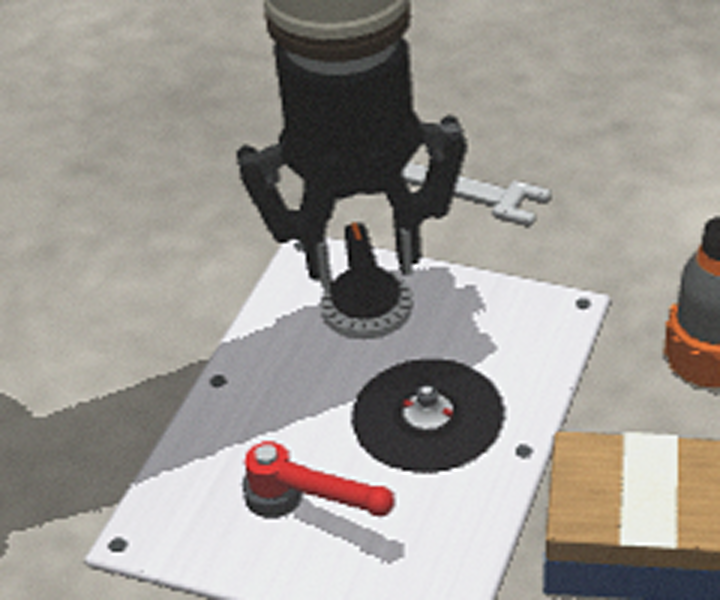

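View pics/w3.png

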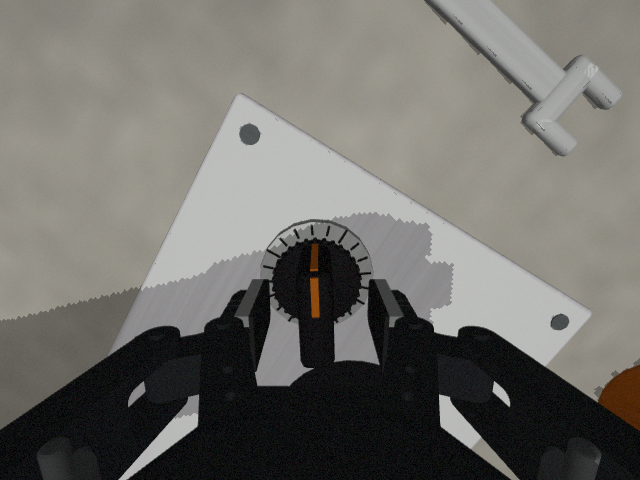

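play_rows([
  [[0, 0, 0], 0, 8],
  [[0, 0, 0], 0, 8],
  [[0, 0, 0], 0, 8],
  [[0, 0, 0], 0, 8],
  [[0, 0, 0], 0, 8],
  [[0, 0, 0], 0, 8],
], force=20)

```text
t: 3.65
eef_pos: [0.4662, 0.0893, 0.0507]
tool_rot: [-0.577, 1.493, 0.576]
wrist_force: [-2.7, -0.8, 5.9]
finger_gap: 0.0137
```

```bash
python3 st.py;python3 st.py
```

```text
t 3.65 j [ 0.47  0.66 -0.89  2.1   0.77  0.75 -0.18] p [0.4662 0.0893 0.0507] F [-2.65 -0.77  5.86] M [-0.263  0.48  -0.   ] gap 0.0137 tz ang 42.22 xz [-0.    -0.001 -1.   ]
t 3.65 j [ 0.47  0.66 -0.89  2.1   0.77  0.75 -0.18] p [0.4662 0.0893 0.0507] F [-2.65 -0.77  5.86] M [-0.263  0.48  -0.   ] gap 0.0137 tz ang 42.22 xz [-0.    -0.001 -1.   ]
```

play_rows([
  [[0, 0, 0], 2, 8],
  [[0, 0, 0], 4, 8],
  [[0, 0, 0], 5, 8],
  [[0, 0, 0], 5, 8],
])

```text
t: 4.05
eef_pos: [0.4662, 0.0892, 0.0507]
tool_rot: [-0.509, 1.511, 0.508]
wrist_force: [-1.9, -1.1, 5.0]
finger_gap: 0.0133
```

```bash
python3 st.py
```

```text
t 4.05 j [ 0.46  0.65 -0.87  2.1   0.75  0.74 -0.25] p [0.4662 0.0892 0.0507] F [-1.94 -1.14  4.96] M [-0.301  0.429 -0.022] gap 0.0133 tz ang 37.21 xz [-0.    -0.001 -1.   ]
```

play_rows([
  [[0, 0, 0], 2, 8],
  [[0, 0, 0], 4, 8],
  [[0, 0, 0], 4, 8],
])

```text
t: 4.35
eef_pos: [0.4662, 0.0892, 0.0507]
tool_rot: [-0.455, 1.523, 0.453]
wrist_force: [-1.8, -1.1, 5.9]
finger_gap: 0.0138
```

```bash
python3 st.py
```

```text
t 4.35 j [ 0.45  0.64 -0.85  2.1   0.74  0.73 -0.31] p [0.4662 0.0892 0.0507] F [-1.81 -1.09  5.91] M [-0.317  0.435 -0.016] gap 0.0138 tz ang 33.18 xz [-0.    -0.001 -1.   ]
```

play_rows([
  [[0, 0, 0], 2, 8],
  [[0, 0, 0], 4, 8],
  [[0, 0, 0], 6, 8],
  [[0, 0, 0], 8, 8],
  [[0, 0, 0], 9, 8],
  [[0, 0, 0], 9, 8],
])

```text
t: 4.95
eef_pos: [0.4661, 0.0892, 0.0508]
tool_rot: [-0.332, 1.546, 0.33]
wrist_force: [-1.7, -1.1, 5.5]
finger_gap: 0.0136
```

```bash
python3 st.py
```

```text
t 4.95 j [ 0.42  0.62 -0.82  2.1   0.71  0.71 -0.44] p [0.4661 0.0892 0.0508] F [-1.69 -1.13  5.47] M [-0.283  0.461 -0.089] gap 0.0136 tz ang 24.2 xz [-0.    -0.001 -1.   ]
```

```bash
cat > av.py <<'E'
from h import *
import sys
n=int(sys.argv[1]) if len(sys.argv)>1 else 4
m=[bot.observe()["moment"][2]]
for i in range(n):
    im=eyes.read_camera("wrist"); m.append(bot.observe()["moment"][2])
s=bot.observe(); M=R.from_rotvec(s["tool_rot"]).as_matrix()
print("Mz",np.round(m,3),"mean",np.mean(m).round(3),"ang",round(np.degrees(np.arctan2(M[1,2],M[0,2])),2),"F",s["wrist_force"].round(1),"gap",round(s["finger_gap"],4),"t",s["t"],"tau7",s["joint_torque"].round(2)[-1])
if len(sys.argv)>2: cv2.imwrite(sys.argv[2],im[:,:,::-1])
E
python3 av.py 4 pics/w4.png
```

```text
Mz [-0.089 -0.062 -0.05  -0.036 -0.083] mean -0.064 ang 24.22 F [-2.3 -1.3  7.1] gap 0.0139 t 5.15 tau7 0.04
```

View pics/w4.png

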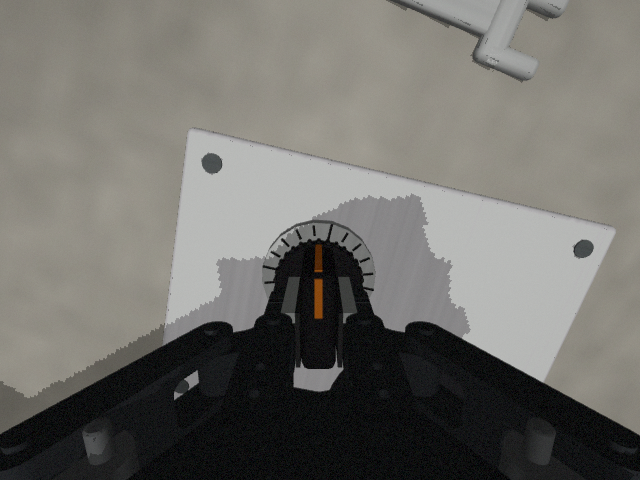

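play_rows([
  [[0, 0, 0], 2, 8],
  [[0, 0, 0], 4, 8],
  [[0, 0, 0], 6, 8],
  [[0, 0, 0], 6, 8],
])

```text
t: 5.55
eef_pos: [0.4661, 0.0891, 0.0507]
tool_rot: [-0.25, 1.557, 0.248]
wrist_force: [-1.8, -1.6, 5.9]
finger_gap: 0.0138
```

```bash
python3 av.py 4
```

```text
Mz [ 0.006 -0.029  0.039  0.047  0.033] mean 0.019 ang 18.23 F [-3.  -1.6  6.6] gap 0.0136 t 5.75 tau7 -0.02
```

play_rows([
  [[0, 0, 0], 2, 8],
  [[0, 0, 0], 4, 8],
  [[0, 0, 0], 6, 8],
  [[0, 0, 0], 6, 8],
])

```text
t: 6.15
eef_pos: [0.466, 0.0891, 0.0507]
tool_rot: [-0.168, 1.565, 0.166]
wrist_force: [-1.8, -1.4, 5.5]
finger_gap: 0.0135
```

```bash
python3 av.py 4
```

```text
Mz [-0.098 -0.062 -0.034 -0.014 -0.045] mean -0.051 ang 12.22 F [-3.9 -1.6  6.5] gap 0.0138 t 6.35 tau7 0.04
```

play_rows([
  [[0, 0, 0], 2, 8],
  [[0, 0, 0], 4, 8],
  [[0, 0, 0], 6, 8],
  [[0, 0, 0], 6, 8],
])

```text
t: 6.75
eef_pos: [0.466, 0.0892, 0.0507]
tool_rot: [-0.085, 1.57, 0.084]
wrist_force: [-3.4, -1.5, 5.5]
finger_gap: 0.0136
```

```bash
python3 av.py 4
```

```text
Mz [-0.067 -0.091 -0.048 -0.062 -0.091] mean -0.072 ang 6.21 F [-3.8 -1.9  6.7] gap 0.0135 t 6.95 tau7 0.1
```

play_rows([
  [[0, 0, 0], 1, 8],
  [[0, 0, 0], 2, 8],
  [[0, 0, 0], 3, 8],
  [[0, 0, 0], 3, 8],
])

```text
t: 7.35
eef_pos: [0.466, 0.0891, 0.0507]
tool_rot: [-0.045, 1.571, 0.043]
wrist_force: [-2.2, -1.7, 6.5]
finger_gap: 0.0139
```

```bash
python3 av.py 3
```

```text
Mz [-0.117 -0.094 -0.016 -0.043] mean -0.067 ang 3.22 F [-2.8 -1.2  6.4] gap 0.0135 t 7.5 tau7 0.04
```

play_rows([
  [[0, 0, 0], 1, 8],
  [[0, 0, 0], 2, 8],
  [[0, 0, 0], 3, 8],
  [[0, 0, 0], 3, 8],
])

```text
t: 7.9
eef_pos: [0.466, 0.0891, 0.0507]
tool_rot: [-0.004, 1.571, 0.002]
wrist_force: [-2.5, -1.4, 6.2]
finger_gap: 0.0135
```

```bash
python3 av.py 3
```

```text
Mz [0.104 0.082 0.078 0.071] mean 0.084 ang 0.25 F [-2.  -1.8  6.3] gap 0.0138 t 8.05 tau7 -0.08
```

play_rows([
  [[0, 0, 0], 2, 8],
  [[0, 0, 0], 4, 8],
  [[0, 0, 0], 6, 8],
  [[0, 0, 0], 6, 8],
])

```text
t: 8.45
eef_pos: [0.466, 0.0891, 0.0507]
tool_rot: [0.079, 1.57, -0.081]
wrist_force: [-2.0, -1.1, 6.2]
finger_gap: 0.0138
```

```bash
python3 av.py 3
```

```text
Mz [-0.057 -0.098 -0.09  -0.093] mean -0.084 ang -5.78 F [-1.9 -2.   7.2] gap 0.0138 t 8.6 tau7 0.05
```

play_rows([
  [[0, 0, 0], 2, 8],
  [[0, 0, 0], 4, 8],
  [[0, 0, 0], 6, 8],
  [[0, 0, 0], 6, 8],
])

```text
t: 9.0
eef_pos: [0.4659, 0.0891, 0.0507]
tool_rot: [0.161, 1.565, -0.163]
wrist_force: [-3.1, -1.9, 6.5]
finger_gap: 0.0139
```

```bash
python3 av.py 4
```

```text
Mz [-0.078 -0.069 -0.048 -0.106 -0.093] mean -0.079 ang -11.78 F [-2.6 -2.3  6.7] gap 0.0133 t 9.2 tau7 0.08
```

play_rows([
  [[0, 0, 0], 1, 8],
  [[0, 0, 0], 2, 8],
  [[0, 0, 0], 3, 8],
  [[0, 0, 0], 3, 8],
])

```text
t: 9.6
eef_pos: [0.4659, 0.0891, 0.0507]
tool_rot: [0.202, 1.562, -0.204]
wrist_force: [-2.7, -1.8, 6.4]
finger_gap: 0.014
```

```bash
python3 av.py 3
```

```text
Mz [-0.012 -0.018 -0.029 -0.039] mean -0.025 ang -14.77 F [-3.2 -1.6  6.5] gap 0.0134 t 9.75 tau7 0.03
```

play_rows([
  [[0, 0, 0], 1, 8],
  [[0, 0, 0], 1.5, 8],
  [[0, 0, 0], 1.5, 8],
])

```text
t: 10.05
eef_pos: [0.4659, 0.0891, 0.0507]
tool_rot: [0.222, 1.56, -0.224]
wrist_force: [-2.4, -1.2, 6.3]
finger_gap: 0.0134
```

```bash
python3 av.py 3
```

```text
Mz [ 0.024  0.025 -0.028  0.007] mean 0.007 ang -16.26 F [-2.4 -1.3  6.8] gap 0.0139 t 10.2 tau7 -0.02
```

play_rows([
  [[0, 0, 0], 1, 8],
  [[0, 0, 0], 1.5, 8],
  [[0, 0, 0], 1.5, 8],
])

```text
t: 10.5
eef_pos: [0.4659, 0.0891, 0.0507]
tool_rot: [0.242, 1.557, -0.244]
wrist_force: [-2.8, -1.9, 6.8]
finger_gap: 0.0137
```

```bash
python3 av.py 3 pics/w5.png
```

```text
Mz [0.149 0.16  0.167 0.167] mean 0.161 ang -17.73 F [-3.2 -1.5  6.4] gap 0.0138 t 10.65 tau7 -0.18
```

play_rows([
  [[0, 0, 0], 0.4, 8],
  [[0, 0, 0], 0.4, 8],
])

```text
t: 10.85
eef_pos: [0.4659, 0.0891, 0.0507]
tool_rot: [0.247, 1.557, -0.249]
wrist_force: [-2.3, -0.7, 6.6]
finger_gap: 0.014
```

```bash
python3 av.py 3 pics/w6.png; python3 -c "
import cv2,numpy as np
a=[cv2.resize(cv2.imread('pics/%s.png'%n)[200:380,220:420],None,fx=2,fy=2,interpolation=cv2.INTER_CUBIC) for n in ('w4','w6')]
cv2.imwrite('pics/cmp.png',np.hstack(a))"
```

```text
Mz [0.252 0.276 0.258 0.259] mean 0.261 ang -18.12 F [-2.4 -2.   6.6] gap 0.0138 t 11.0 tau7 -0.25
```

View pics/cmp.png

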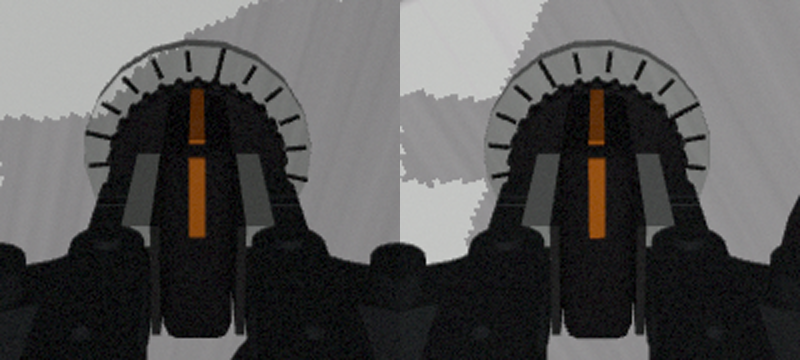

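```bash
cat > line.py <<'E'
import cv2,numpy as np,sys
for n in sys.argv[1:]:
    im=cv2.imread(f'pics/{n}.png').astype(int); b,g,r=[im[...,i] for i in range(3)]
    m=(r-b>50)&(r>90); 
    yy,xx=np.nonzero(m); k=(xx>280)&(xx<350)&(yy>278)&(yy<322); yy,xx=yy[k],xx[k]
    rows=sorted(set(yy)); c=[xx[yy==y].mean() for y in rows]
    p=np.polyfit(rows,c,1); print(n,len(xx),rows[0],rows[-1],"tilt deg",np.degrees(np.arctan(p[0])).round(2),"x@300",np.polyval(p,300).round(2))
E
python3 line.py w3 w4 w5 w6
```

```text
w3 295 279 317 tilt deg 2.41 x@300 314.51
w4 278 279 318 tilt deg 0.26 x@300 318.01
w5 317 279 318 tilt deg 0.23 x@300 318.34
w6 324 279 318 tilt deg 0.76 x@300 318.32
```

```bash
python3 - <<'E'
from h import *
c=eyes.calibration("wrist")
im=cv2.imread("pics/w6.png")
cv2.imwrite("pics/w6z.png",cv2.resize(im[215:300,260:380],None,fx=6,fy=6,interpolation=cv2.INTER_CUBIC))
ctr=np.array([.4664,.0893,.016])
for th in range(0,360,18):
    a=np.radians(100.9+th); print(th,proj(c,ctr+.0275*np.array([np.cos(a),np.sin(a),0]))[0].round(1),end=" ")
print(); g=back(c,[(292.5,236)],.016)[0]-ctr; print(np.degrees(np.arctan2(g[1],g[0])),np.linalg.norm(g))
E
```

```text
0 [290.9 234.4] 18 [277.8 244.5] 36 [268.8 257.8] 54 [264.9 272.9] 72 [266.2 288.2] 90 [272.3 302.2] 108 [282.6 313.7] 126 [296.  321.7] 144 [311.3 325.6] 162 [327.1 325.2] 180 [342.1 320.3] 198 [354.9 311.5] 216 [364.4 299.3] 234 [369.5 284.9] 252 [369.6 269.5] 270 [364.5 254.7] 288 [354.5 242. ] 306 [340.6 232.8] 324 [324.1 228.2] 342 [307.  228.7] 
100.29902101714544 0.026404611400977177
```

View pics/w6z.png

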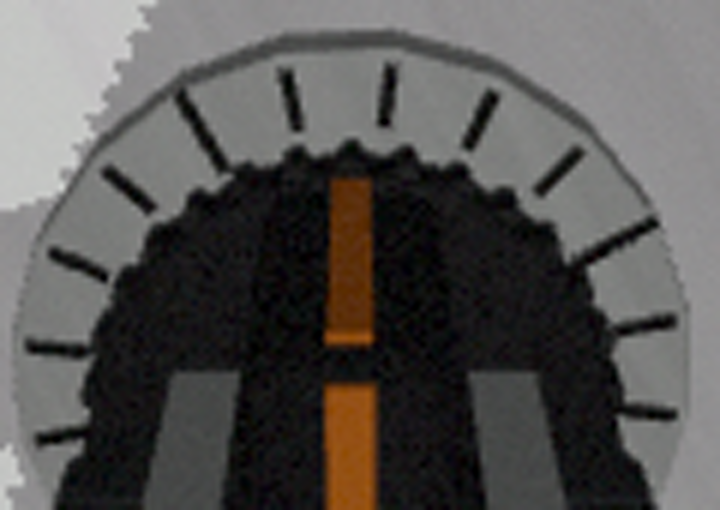

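Torque climbed 0.1 N m over 0.4°, so this is the stop. The ring's long tick is still at about 100.3° (100.9° before), so the ring hasn't slipped. Now I'll wind back.

play_rows([
  [[0, 0, 0], -3, 8],
  [[0, 0, 0], -8, 8],
  [[0, 0, 0], -14, 8],
  [[0, 0, 0], -20, 8],
  [[0, 0, 0], -26, 8],
  [[0, 0, 0], -32, 8],
  [[0, 0, 0], -38, 8],
  [[0, 0, 0], -44, 8],
  [[0, 0, 0], -50, 8],
  [[0, 0, 0], -50, 8],
])

```text
t: 12.0
eef_pos: [0.4662, 0.0892, 0.0507]
tool_rot: [-0.438, 1.527, 0.437]
wrist_force: [-1.7, -1.7, 6.4]
finger_gap: 0.0136
```

```bash
python3 av.py 3
```

```text
Mz [0.135 0.049 0.103 0.126] mean 0.103 ang 31.84 F [-1.9 -1.5  6.3] gap 0.0136 t 12.15 tau7 -0.08
```

play_rows([
  [[0, 0, 0], -2, 8],
  [[0, 0, 0], -3, 8],
  [[0, 0, 0], -3, 8],
])

```text
t: 12.45
eef_pos: [0.4662, 0.0892, 0.0508]
tool_rot: [-0.477, 1.518, 0.476]
wrist_force: [-1.1, -1.8, 5.5]
finger_gap: 0.0135
```

```bash
python3 av.py 2
```

```text
Mz [0.11  0.027 0.046] mean 0.061 ang 34.83 F [-1.5 -2.4  6. ] gap 0.0134 t 12.55 tau7 -0.04
```

play_rows([
  [[0, 0, 0], -2, 8],
  [[0, 0, 0], -3, 8],
  [[0, 0, 0], -3, 8],
])

```text
t: 12.85
eef_pos: [0.4662, 0.0892, 0.0507]
tool_rot: [-0.518, 1.509, 0.516]
wrist_force: [-3.3, -0.5, 6.2]
finger_gap: 0.014
```

```bash
python3 av.py 2
```

```text
Mz [0.03  0.021 0.017] mean 0.023 ang 37.83 F [-0.9 -2.   6.2] gap 0.0133 t 12.95 tau7 -0.02
```

play_rows([
  [[0, 0, 0], -2, 8],
  [[0, 0, 0], -3, 8],
  [[0, 0, 0], -3, 8],
])

```text
t: 13.25
eef_pos: [0.4662, 0.0892, 0.0507]
tool_rot: [-0.558, 1.498, 0.557]
wrist_force: [-2.3, -2.0, 6.3]
finger_gap: 0.014
```

```bash
python3 av.py 2
```

```text
Mz [-0.036  0.007 -0.03 ] mean -0.02 ang 40.82 F [-2.1 -1.5  6.4] gap 0.0138 t 13.35 tau7 0.03
```

play_rows([
  [[0, 0, 0], -2, 8],
  [[0, 0, 0], -3, 8],
  [[0, 0, 0], -3, 8],
])

```text
t: 13.65
eef_pos: [0.4662, 0.0892, 0.0507]
tool_rot: [-0.599, 1.487, 0.598]
wrist_force: [-2.7, -0.9, 5.7]
finger_gap: 0.0138
```

```bash
python3 av.py 2
```

```text
Mz [-0.033  0.049 -0.062] mean -0.015 ang 43.82 F [-1.8 -1.9  5.5] gap 0.0131 t 13.75 tau7 0.03
```

play_rows([
  [[0, 0, 0], -2, 8],
  [[0, 0, 0], -3, 8],
  [[0, 0, 0], -3, 8],
])

```text
t: 14.05
eef_pos: [0.4662, 0.0893, 0.0507]
tool_rot: [-0.64, 1.475, 0.638]
wrist_force: [-1.6, -1.6, 5.5]
finger_gap: 0.0134
```

```bash
python3 av.py 2
```

```text
Mz [0.003 0.057 0.093] mean 0.051 ang 46.83 F [-2.  -2.1  6.9] gap 0.014 t 14.15 tau7 -0.02
```

play_rows([
  [[0, 0, 0], -2, 8],
  [[0, 0, 0], -3, 8],
  [[0, 0, 0], -3, 8],
])

```text
t: 14.45
eef_pos: [0.4663, 0.0893, 0.0507]
tool_rot: [-0.68, 1.462, 0.679]
wrist_force: [-2.0, -0.8, 5.8]
finger_gap: 0.0133
```

```bash
python3 av.py 2
```

```text
Mz [0.087 0.1   0.051] mean 0.079 ang 49.85 F [-2.  -1.3  6.1] gap 0.0137 t 14.55 tau7 -0.04
```

play_rows([
  [[0, 0, 0], -6, 8],
  [[0, 0, 0], -12, 8],
  [[0, 0, 0], -18, 8],
  [[0, 0, 0], -24, 8],
  [[0, 0, 0], -30, 8],
  [[0, 0, 0], -35, 8],
  [[0, 0, 0], -39, 8],
  [[0, 0, 0], -41, 8],
  [[0, 0, 0], -41, 8],
  [[0, 0, 0], -41, 8],
])

```text
t: 15.55
eef_pos: [0.4663, 0.0895, 0.0508]
tool_rot: [-1.221, 1.202, 1.22]
wrist_force: [-1.5, -1.3, 6.4]
finger_gap: 0.0141
```

```bash
python3 av.py 3 pics/w7.png; python3 line.py w7
```

```text
Mz [0.1   0.134 0.146 0.02 ] mean 0.1 ang 90.85 F [-1.8 -0.7  5.2] gap 0.0134 t 15.7 tau7 -0.08
w7 312 279 317 tilt deg 0.0 x@300 318.5
```

play_rows([
  [[0, 0, 0], 0, 20],
  [[0, 0, 0], 0, 35],
  [[0, 0, 0], 0, 45],
  [[0, 0, 0], 0, 45],
  [[0, 0, 0], 0, 45],
])

```text
t: 16.2
eef_pos: [0.4664, 0.0896, 0.0503]
tool_rot: [-1.22, 1.202, 1.22]
wrist_force: [-0.0, 0.4, -0.4]
finger_gap: 0.0453
```

```bash
python3 av.py 2 pics/w8.png; python3 line.py w8
```

```text
Mz [ 0.011  0.022 -0.032] mean 0.0 ang 90.84 F [ 0.1 -0.   0.3] gap 0.0448 t 16.3 tau7 0.0
w8 315 279 318 tilt deg 0.47 x@300 317.57
```

View pics/w8.png

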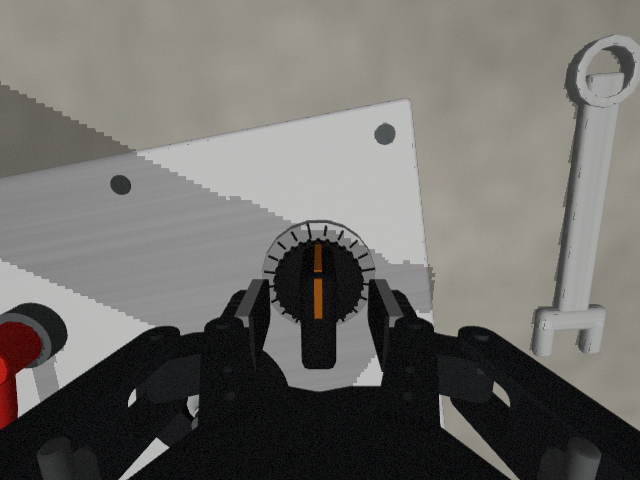

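play_rows([
  [[-25, 0, 0], 0, 45],
  [[-60, 0, 0], 0, 45],
  [[-95, -15, -30], 0, 45],
  [[-95, -40, -70], 0, 45],
  [[-95, -65, -110], 0, 45],
  [[-95, -90, -150], 0, 45],
  [[-95, -97, -165], 3, 45],
  [[-95, -97, -165], 3, 45],
  [[-95, -97, -165], 3, 45],
  [[-95, -97, -165], 3, 45],
])

```text
t: 17.3
eef_pos: [0.5649, -0.0718, 0.1454]
tool_rot: [-1.183, 1.225, 1.185]
wrist_force: [0.7, 0.7, 0.0]
finger_gap: 0.0448
```

```bash
python3 st.py; python3 - <<'E'
from h import *
cv2.imwrite("pics/w9.png",eyes.read_camera("wrist")[:,:,::-1])
cv2.imwrite("pics/t9.png",eyes.read_camera("top")[:,:,::-1])
cv2.imwrite("pics/s9.png",eyes.read_camera("scene")[:,:,::-1])
im=cv2.imread("pics/s9.png"); cv2.imwrite("pics/s9z.png",cv2.resize(im[140:330,170:410],None,fx=3,fy=3,interpolation=cv2.INTER_CUBIC))
c=eyes.calibration("wrist"); p=[.504,-.0715,.05]
for r in (.0,.03,.062,.075): print(r,proj(c,[p[0]+r*np.cos(-.038),p[1]+r*np.sin(-.038),.05]))
ct=eyes.calibration("top");print("carton corner",back(ct,[(325,240),(343,233),(291,197)],.05).round(3))
E
```

```text
t 17.3 j [ 0.9   0.76 -1.15  1.83  0.79  1.1   0.99] p [ 0.5649 -0.0718  0.1454] F [0.72 0.68 0.  ] M [-0.009  0.071  0.023] gap 0.0448 tz ang 88.05 xz [-0.     0.001 -1.   ]
0.0 [[316.58916311 153.28051681]]
0.03 [[316.47639874 199.34044469]]
0.062 [[316.3646083  245.00256265]]
0.075 [[316.32148653 262.61615339]]
carton corner [[ 0.64  -0.016  0.05 ]
 [ 0.656 -0.052  0.05 ]
 [ 0.728  0.056  0.05 ]]
```

View pics/w9.png

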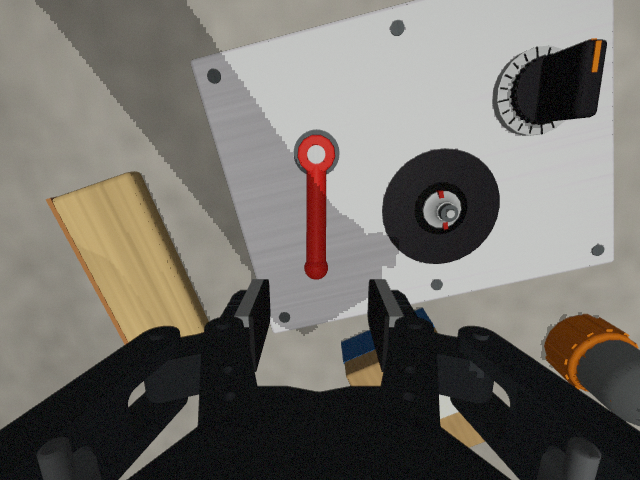

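View pics/s9z.png

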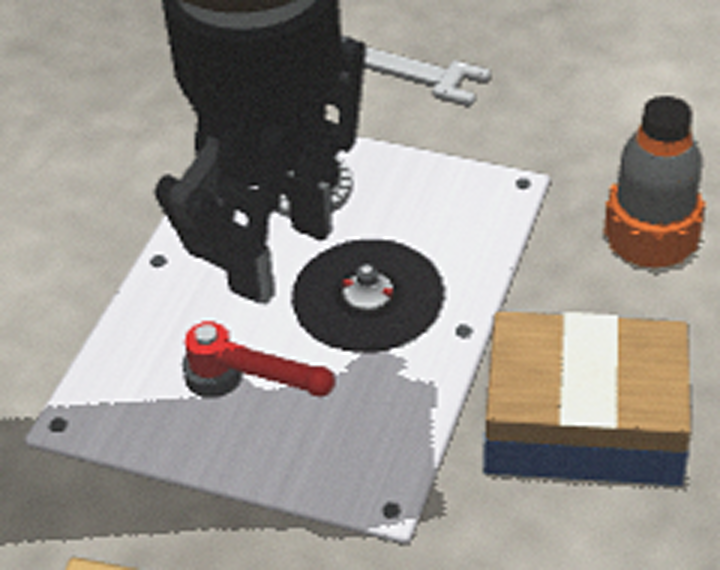

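The wrist view shows the hub at (316,154) and the arm running straight down to (316,268), which matches the prediction. I'll go down and straddle the arm.

play_rows([
  [[40, -1, -2], 0, 45],
  [[70, -1, -2], 0, 45],
  [[90, -1, -2], 0, 45],
  [[98, -1, -2], 0, 45],
  [[98, -1, -2], 0, 45],
  [[98, -1, -2], 0, 30],
  [[98, -1, -2], 0, 17],
  [[98, -1, -2], 0, 17],
  [[98, -1, -2], 0, 17],
  [[98, -1, -2], 0, 17],
])

```text
t: 18.45
eef_pos: [0.5671, -0.0756, 0.0479]
tool_rot: [-1.182, 1.226, 1.181]
wrist_force: [1.1, 1.2, 0.9]
finger_gap: 0.0172
```

```bash
python3 st.py; cat > arc.py <<'E'
from h import *
import sys
# arc rows from present pose: pivot, r, list of target arm angles (deg); tz = th+90
s=bot.observe(); M=R.from_rotvec(s["tool_rot"]).as_matrix(); p=s["eef_pos"]
piv=np.array([.504,-.0715]); r=.062
d=p[:2]-piv; tz=np.degrees(np.arctan2(M[1,2],M[0,2]))
print("now arm ang by pos",np.degrees(np.arctan2(d[1],d[0])).round(2),"r",np.linalg.norm(d).round(4),"by yaw",round(tz-90,2))
for th in map(float,sys.argv[1:]):
    a=np.radians(th); w=np.array([piv[0]+r*np.cos(a)-p[0],piv[1]+r*np.sin(a)-p[1],0])
    print(th,(M.T@w*1000).round(1),"yaw",round(tz-90-th,1))
E
python3 arc.py -2.2 -7 -13 -19 -25 -31 -37 -43 -49 -55
```

```text
t 18.45 j [ 0.82  0.88 -1.02  1.86  0.93  0.96  0.9 ] p [ 0.5671 -0.0756  0.0479] F [1.1  1.16 0.86] M [0.461 0.001 0.023] gap 0.0172 tz ang 87.86 xz [ 0.001  0.    -1.   ]
now arm ang by pos -3.71 r 0.0632 by yaw -2.14
-2.2 [-0.   1.2  1.7] yaw 0.1
-7.0 [-0.   1.4 -3.5] yaw 4.9
-13.0 [-0.   2.3 -9.9] yaw 10.9
-19.0 [ -0.    3.9 -16.2] yaw 16.9
-25.0 [ -0.    6.1 -22.3] yaw 22.9
-31.0 [ -0.    8.9 -28.2] yaw 28.9
-37.0 [ -0.   12.3 -33.7] yaw 34.9
-43.0 [ -0.   16.3 -38.8] yaw 40.9
-49.0 [ -0.   20.8 -43.5] yaw 46.9
-55.0 [ -0.   25.8 -47.7] yaw 52.9
```

play_rows([
  [[0, 1.4, -3.5], 5, 17],
  [[0, 2.3, -10], 11, 17],
  [[0, 4, -16], 17, 17],
  [[0, 6, -22], 23, 17],
  [[0, 9, -28], 29, 17],
  [[0, 12.3, -33.7], 35, 17],
  [[0, 16.3, -38.8], 41, 17],
  [[0, 20.8, -43.5], 47, 17],
  [[0, 25.8, -47.7], 53, 17],
  [[0, 25.8, -47.7], 53, 17],
])

```text
t: 19.45
eef_pos: [0.5391, -0.1232, 0.0476]
tool_rot: [-0.476, 1.518, 0.475]
wrist_force: [0.5, 1.5, 0.9]
finger_gap: 0.0173
```

```bash
python3 st.py; python3 arc.py -58 -62 -65 -68 -70 -72 -74 -76 -77.5 -79 -81; python3 -c "
from h import *
cv2.imwrite('pics/w10.png',eyes.read_camera('wrist')[:,:,::-1])"
```

```text
t 19.45 j [ 0.82  0.76 -0.85  1.91  0.77  0.84  0.16] p [ 0.5391 -0.1232  0.0476] F [0.48 1.47 0.88] M [ 0.177 -0.178  0.046] gap 0.0173 tz ang 34.77 xz [ 0.    -0.001 -1.   ]
now arm ang by pos -55.82 r 0.0625 by yaw -55.23
-58.0 [-0.   0.5 -2.4] yaw 2.8
-62.0 [-0.   0.9 -6.7] yaw 6.8
-65.0 [-0.   1.4 -9.9] yaw 9.8
-68.0 [ -0.    2.  -13.1] yaw 12.8
-70.0 [ -0.    2.5 -15.2] yaw 14.8
-72.0 [ -0.    3.1 -17.2] yaw 16.8
-74.0 [ -0.    3.8 -19.3] yaw 18.8
-76.0 [ -0.    4.5 -21.3] yaw 20.8
-77.5 [ -0.    5.1 -22.9] yaw 22.3
-79.0 [ -0.    5.7 -24.3] yaw 23.8
-81.0 [ -0.    6.6 -26.3] yaw 25.8
```

View pics/w10.png

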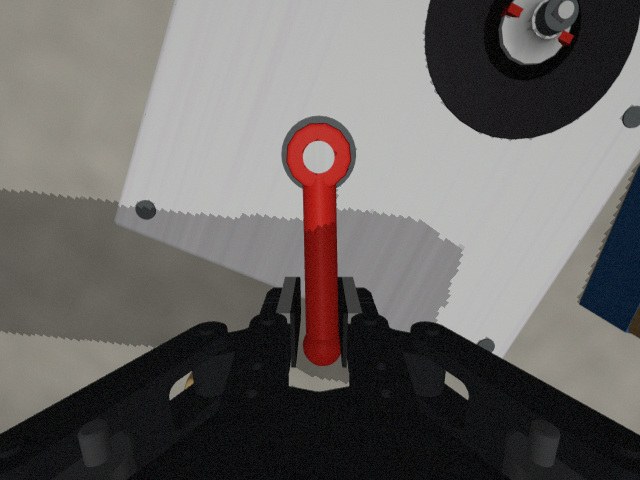

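The lever sits between the pads and is following. I'll continue to about -74°, then go on in small steps while watching the force.

play_rows([
  [[0, 0.5, -2.4], 3, 17],
  [[0, 0.9, -6.7], 7, 17],
  [[0, 1.4, -9.9], 10, 17],
  [[0, 2, -13.1], 13, 17],
  [[0, 2.5, -15.2], 15, 17],
  [[0, 3.1, -17.2], 17, 17],
  [[0, 3.8, -19.3], 19, 17],
  [[0, 3.8, -19.3], 19, 17],
])

```text
t: 20.3
eef_pos: [0.5212, -0.1311, 0.0475]
tool_rot: [-0.217, 1.56, 0.216]
wrist_force: [2.4, -0.6, 0.2]
finger_gap: 0.0167
```

```bash
python3 st.py; python3 arc.py -75 -76 -77 -78 -79 -80 -81
```

```text
t 20.3 j [ 0.81  0.7  -0.79  1.95  0.71  0.78 -0.12] p [ 0.5212 -0.1311  0.0475] F [ 2.44 -0.56  0.23] M [-0.103 -0.565 -0.005] gap 0.0167 tz ang 15.79 xz [ 0.    -0.001 -1.   ]
now arm ang by pos -73.91 r 0.062 by yaw -74.21
-75.0 [-0.   0.  -1.2] yaw 0.8
-76.0 [-0.   0.1 -2.3] yaw 1.8
-77.0 [-0.   0.1 -3.3] yaw 2.8
-78.0 [-0.   0.2 -4.4] yaw 3.8
-79.0 [-0.   0.3 -5.5] yaw 4.8
-80.0 [-0.   0.4 -6.6] yaw 5.8
-81.0 [-0.   0.5 -7.7] yaw 6.8
```

play_rows([
  [[0, 0, -1.2], 1, 17],
  [[0, 0, -2.3], 2, 17],
  [[0, 0.1, -3.3], 3, 17],
  [[0, 0.1, -3.3], 3, 17],
])

```text
t: 20.7
eef_pos: [0.5178, -0.1317, 0.0474]
tool_rot: [-0.176, 1.564, 0.175]
wrist_force: [3.6, -1.1, 1.3]
finger_gap: 0.0169
```

```bash
python3 st.py
```

```text
t 20.7 j [ 0.8   0.7  -0.78  1.96  0.7   0.77 -0.16] p [ 0.5178 -0.1317  0.0474] F [ 3.56 -1.09  1.27] M [-0.199 -0.691  0.042] gap 0.0169 tz ang 12.8 xz [-0. -0. -1.]
```

play_rows([
  [[0, 0, -0.7], 0.6, 17],
  [[0, 0, -1], 1, 17],
  [[0, 0, -1], 1, 17],
])

```text
t: 21.0
eef_pos: [0.5169, -0.1318, 0.0473]
tool_rot: [-0.162, 1.565, 0.162]
wrist_force: [3.4, -1.0, 0.1]
finger_gap: 0.0173
```

```bash
python3 st.py
```

```text
t 21.0 j [ 0.8   0.69 -0.77  1.96  0.69  0.77 -0.17] p [ 0.5169 -0.1318  0.0473] F [ 3.38 -0.96  0.11] M [-0.195 -0.716  0.031] gap 0.0173 tz ang 11.82 xz [ 0. -0. -1.]
```

play_rows([
  [[0, 0, -0.7], 0.6, 17],
  [[0, 0, -1], 1, 17],
  [[0, 0, -1], 1, 17],
])

```text
t: 21.3
eef_pos: [0.5159, -0.132, 0.0473]
tool_rot: [-0.148, 1.566, 0.148]
wrist_force: [3.1, -1.4, 1.5]
finger_gap: 0.0168
```

```bash
python3 st.py; python3 arc.py
```

```text
t 21.3 j [ 0.8   0.69 -0.77  1.97  0.69  0.77 -0.19] p [ 0.5159 -0.132   0.0473] F [ 3.13 -1.36  1.46] M [-0.277 -0.7    0.033] gap 0.0168 tz ang 10.82 xz [ 0. -0. -1.]
now arm ang by pos -78.84 r 0.0616 by yaw -79.18
```

play_rows([
  [[0, 0, -0.7], 0.6, 17],
  [[0, 0, -1], 1, 17],
  [[0, 0, -1], 1, 17],
])

```text
t: 21.6
eef_pos: [0.5152, -0.132, 0.0474]
tool_rot: [-0.135, 1.566, 0.135]
wrist_force: [3.8, -1.1, 0.9]
finger_gap: 0.017
```

```bash
python3 st.py
```

```text
t 21.6 j [ 0.8   0.69 -0.76  1.97  0.69  0.76 -0.2 ] p [ 0.5152 -0.132   0.0474] F [ 3.85 -1.09  0.89] M [-0.26  -0.983 -0.023] gap 0.017 tz ang 9.82 xz [ 0.001  0.    -1.   ]
```

play_rows([
  [[0, 0, -0.7], 0.6, 17],
  [[0, 0, -1], 1, 17],
  [[0, 0, -1], 1, 17],
])

```text
t: 21.9
eef_pos: [0.5152, -0.1319, 0.0475]
tool_rot: [-0.121, 1.565, 0.122]
wrist_force: [6.2, -1.1, -1.5]
finger_gap: 0.0171
```

```bash
python3 st.py
```

```text
t 21.9 j [ 0.8   0.69 -0.76  1.97  0.68  0.76 -0.22] p [ 0.5152 -0.1319  0.0475] F [ 6.17 -1.11 -1.46] M [-0.11  -1.444  0.077] gap 0.0171 tz ang 8.85 xz [ 0.002  0.001 -1.   ]
```

play_rows([
  [[0, 0, -1], 0, 17],
  [[0, 0, -2], 0, 17],
  [[0, 0, -2], 0, 17],
  [[0, 0, -2], 0, 17],
])

```text
t: 22.3
eef_pos: [0.5149, -0.1319, 0.0477]
tool_rot: [-0.121, 1.562, 0.122]
wrist_force: [11.8, -0.4, -5.4]
finger_gap: 0.017
```

```bash
python3 st.py
```

```text
t 22.3 j [ 0.8   0.68 -0.76  1.97  0.69  0.76 -0.22] p [ 0.5149 -0.1319  0.0477] F [11.81 -0.44 -5.37] M [-0.092 -2.313  0.059] gap 0.017 tz ang 8.89 xz [ 0.006  0.001 -1.   ]
```

play_rows([
  [[0, 0, 1.5], 0, 17],
  [[0, 0, 2.5], 0, 17],
  [[0, 0, 2.5], 0, 30],
  [[0, 0, 2.5], 0, 45],
  [[0, 0, 2.5], 0, 45],
  [[-30, 0, 2.5], 0, 45],
  [[-70, 0, 2.5], 0, 45],
  [[-110, 0, 2.5], 0, 45],
  [[-140, 0, 2.5], 0, 45],
  [[-140, 0, 2.5], 0, 45],
])

```text
t: 23.3
eef_pos: [0.5166, -0.1322, 0.1911]
tool_rot: [-0.123, 1.562, 0.119]
wrist_force: [0.1, 0.4, 0.2]
finger_gap: 0.0449
```

```bash
python3 st.py; python3 - <<'E'
from h import *
for n in("wrist","top","scene"): cv2.imwrite(f"pics/{n}11.png",eyes.read_camera(n)[:,:,::-1])
im=cv2.imread("pics/scene11.png"); cv2.imwrite("pics/s11z.png",cv2.resize(im[140:330,170:410],None,fx=3,fy=3,interpolation=cv2.INTER_CUBIC))
c=eyes.calibration("wrist"); a=np.radians(-77.4)
for r in (0,.079): print(proj(c,[.504+r*np.cos(a),-.0715+r*np.sin(a),.05]))
E
```

```text
t 23.3 j [ 0.94  0.49 -0.94  1.89  0.47  1.   -0.05] p [ 0.5166 -0.1322  0.1911] F [0.13 0.38 0.24] M [-0.011 -0.077  0.013] gap 0.0449 tz ang 8.85 xz [ 0.006 -0.002 -1.   ]
[[317.64767347 152.89364956]]
[[323.92241902 250.96484987]]
```

View pics/wrist11.png

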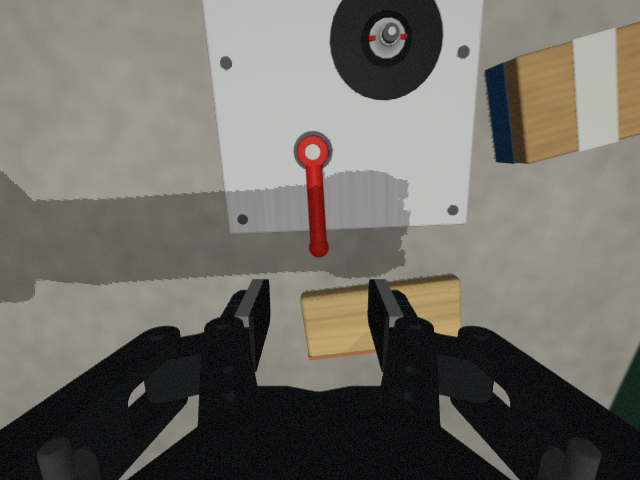

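View pics/s11z.png

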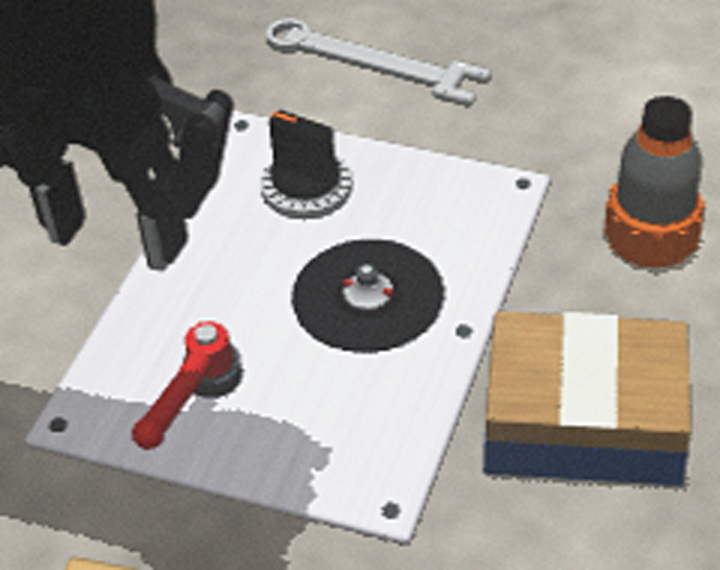

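The lever is shut, parallel to the plate's edge. One last look at the dial and ring from above.

play_rows([
  [[0, 40, -3], 0, 45],
  [[0, 85, -7], 0, 45],
  [[0, 130, -10], 0, 45],
  [[0, 175, -13], 0, 45],
  [[0, 210, -17], 0, 45],
  [[0, 210, -17], 0, 45],
  [[0, 210, -17], 0, 45],
  [[0, 210, -17], 0, 45],
])

```text
t: 24.25
eef_pos: [0.465, 0.0714, 0.1863]
tool_rot: [-0.12, 1.569, 0.12]
wrist_force: [-0.3, -0.0, 0.2]
finger_gap: 0.045
```

```bash
python3 - <<'E'
from h import *
import pickle
eyes.read_camera("wrist")
pickle.dump(eyes.calibration("wrist"),open("w12.pkl","wb")); im=eyes.read_camera("wrist")[:,:,::-1]
c=pickle.load(open("w12.pkl","rb")); u=proj(c,[.4664,.0893,.04])[0].astype(int); print(u)
x0,y0=u-[60,60]; print(x0,y0)
cv2.imwrite("pics/w12z.png",cv2.resize(np.ascontiguousarray(im[y0:y0+120,x0:x0+120]),None,fx=5,fy=5,interpolation=cv2.INTER_CUBIC))
E
```

```text
[322 207]
262 147
```

View pics/w12z.png

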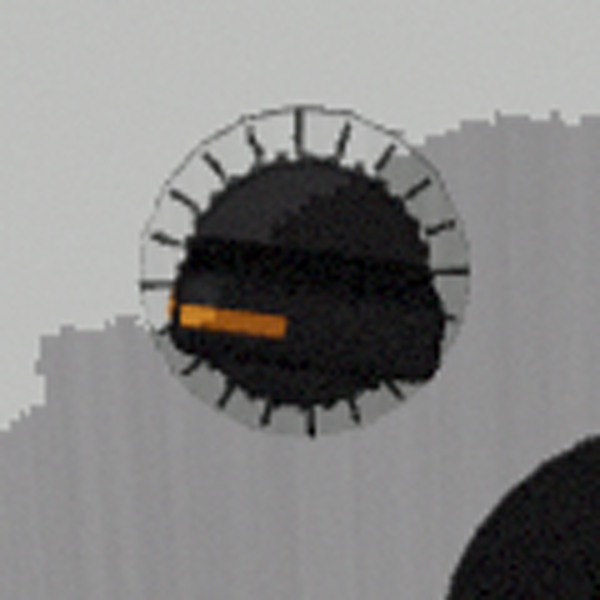

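View pics/top11.png

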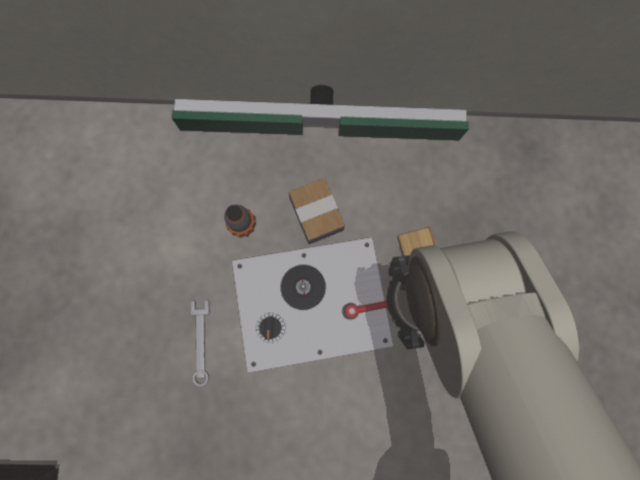

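```bash
python3 - <<'E'
from h import *
import pickle
c=pickle.load(open("w12.pkl","rb")); f=lambda a:np.array(a)/5+[262,147]
g=back(c,f([(180,317),(285,326)]),.064); d=g[0]-g[1]; print("ptr",np.degrees(np.arctan2(d[1],d[0])))
g=back(c,f([(299,107),(311,436),(141,286),(468,271)]),.016)
for a,b in((0,1),(2,3)):
    d=g[a]-g[b]; print(np.degrees(np.arctan2(d[1],d[0])))
c=pickle.load(open("w2.pkl","rb")); f=lambda a:np.array(a)/5+[260,160]
g=back(c,f([(318,95),(290,412),(143,245),(462,271)]),.016)
for a,b in((0,1),(2,3)):
    d=g[a]-g[b]; print("old",np.degrees(np.arctan2(d[1],d[0])))
E
```

```text
ptr -176.2041165764543
101.02939870286878
-168.58141155595644
old 101.11776060413686
old -168.73139528541998
```

```bash
python3 - <<'E'
from h import *
import pickle
def meas(im,c,ctr):
    b,g,r=[im[...,i].astype(float) for i in range(3)]
    w=np.clip(r-b-25,0,None); 
    P=None
    yy,xx=np.nonzero(w>0); q=back(c,np.c_[xx,yy],.064)[:,:2]; ww=w[yy,xx]
    d=np.linalg.norm(q-ctr,axis=1); k=(d<.0215); q,ww,d=q[k],ww[k],d[k]
    m=np.average(q,axis=0,weights=ww); C=np.cov(q.T,aweights=ww); v=np.linalg.eigh(C)[1][:,1]
    if v@(m-ctr)<0: v=-v
    return np.degrees(np.arctan2(v[1],v[0]))%360, np.degrees(np.arctan2(*(m-ctr)[::-1]))%360,len(q)
ctr=np.array([.4663,.0894])
c=eyes.calibration("wrist"); print(meas(eyes.read_camera("wrist")[:,:,::-1],c,ctr))
c=pickle.load(open("w1.pkl","rb")); print("start",meas(cv2.imread("pics/w1.png"),c,ctr))
c=eyes.calibration("top")
print("top start",meas(cv2.imread("pics/top0.png"),c,ctr),"top end",meas(cv2.imread("pics/top11.png"),c,ctr))
E
```

```text
(np.float64(181.02755555051337), np.float64(181.12792275571596), 117)
start (np.float64(134.2453752702909), np.float64(132.9157975120012), 110)
top start (np.float64(133.54097854714473), np.float64(139.985259195618), 24) top end (np.float64(181.49571380118556), np.float64(180.65156762243632), 20)
```

```bash
python3 -c "
from cell import bot
print(bot.observe()['t'],bot.sign_off())"
```

```text
the job is handed in; nothing more can be done
24.4 None
```

The router lift is set and locked, and I handed the job in at 24.4 s of the 72 s allowed; the sign-off gave no verdict.

- **Finding the stop:** I wound the dial clockwise with a light 20 N grip until the torque climbed 0.1 N m over 0.4°. I stopped at a reading of about 0.26 N m, or about 0.31 N m allowing for sensor bias, which is under the 0.35 N m limit.
- **Ring:** its long mark read 101.1° at the start and 101.0° at the end, so it did not slip.
- **Six clicks back:** I turned the knob anticlockwise to the sixth notch, which should be 108° from the stop. The pointer went from about 72.5° at the stop to about 181°, so about 108.5°. The wrist and top cameras agree on the final angle to about 0.5°.
- **Lever:** I swung it clockwise onto its end stop, where it stopped moving as the push rose to about 12 N. It stayed shut after release, parallel to the plate's edge.
- **Other things:** I steered clear of the cutter and saw no contact with it. The spanner, plug and carton look unmoved. The arm hid most of the offcut in the last top view, so I did not re-measure it.

**Checks that disagreed or were missing:**
- **Starting position:** the knob's start works out to about 3.4 clicks above the stop, not a whole number. The torque readings were too noisy to place the notches closer than about 2–3°.
- **Pointer angle:** a rough two-pixel reading of the final pointer gave 183.8°. The finer fits gave 181.0° to 181.5°.
- **Cutter height:** I did not measure it, because 0.25 mm per click is too fine for the cameras.

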